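# Put the calligraphy set back in its trays

## Task

Tidy the calligraphy table: set the slim jar in the small round tray, the wide jar in the large round tray, the square inkwell in the square tray and the ink stone in the oblong tray, each standing flat on the tray's floor inside the rim, the inkwell and the stone lined up with the sides of their trays. Keep them all upright, do not drop them, and do not push or tip the rinse bowl or the brush pot.

Things in the scene. Friction and masses are not known exactly. Their poses are not given: they have to be found in the camera images.
- slim_jar: Slim round pigment jar, loose: clear glass with dark powder and a black plastic lid, 38 mm diameter (lid 37 mm), 52 mm tall, 70 to 120 g. Origin: centre of the underside; z up.
- wide_jar: Wide round low jar, loose: clear glass foot and a broad black plastic lid, 58 mm diameter (lid 56 mm), 40 mm tall, 105 to 190 g. Origin: centre of the underside; z up.
- square_inkwell: Square grey stoneware inkwell, loose: 42 x 42 mm, 34 mm tall, with a dark round spot on top, 90 to 160 g. Origin: centre of the underside; z up. x and y are square to its sides.
- ink_stone: Oblong black slate ink stone lying flat, loose: 92 mm (x) by 36 mm (y), 22 mm tall, 130 to 230 g. Origin: centre of the underside; z up.
- slim_tray: Small round tray for the slim jar, 64 mm outer and 56 mm inner diameter. Brown wood, fixed to the table: 4 mm thick floor, rim 8 mm high above the table, walls 4 mm thick. Origin: centre of the underside; z up.
- wide_tray: Large round tray for the wide jar, 84 mm outer and 76 mm inner diameter. Brown wood, fixed to the table: 4 mm thick floor, rim 8 mm high above the table, walls 4 mm thick. Origin: centre of the underside; z up.
- square_tray: Square tray for the square inkwell, 68 x 68 mm outside, 60 x 60 mm inside. Brown wood, fixed to the table: 4 mm thick floor, rim 8 mm high above the table, walls 4 mm thick. Origin: centre of the underside; z up. x and y are square to its sides.
- oblong_tray: Oblong tray for the ink stone, 118 mm (x) by 62 mm (y) outside, 110 x 54 mm inside. Brown wood, fixed to the table: 4 mm thick floor, rim 8 mm high above the table, walls 4 mm thick. Origin: centre of the underside; z up.
- rinse_bowl: Bystander: white ceramic bowl, rim diameter 80 mm, 32 mm tall, loose. Origin: centre of the underside; z up.
- brush_pot: Bystander: blue and white ceramic pot, 76 mm diameter, 95 mm tall, with brushes standing up to about 190 mm, loose. Origin: centre of the underside; z up.
There are look-alikes about, which are no part of the job. What is shaped like the wide_tray but pink or turquoise is not meant.

How it is judged:
By the outcome, as a careful person would: the job done as asked, in the order asked, and still so for the second after the job is handed in, with the robot touching nothing.
It also fails if it takes over 96 s, if anything falls off the work surface, if the arm or the gripper's body presses on something with over 40 N, if the wrist force passes 120 N, or if a joint passes its speed limit or range.

## Robot

A 6-joint arm with a two-finger parallel gripper is mounted at the origin on the work surface. World frame = base frame: x ahead of the robot, y to its left, z up, the work surface at z = 0. Lengths are in m, angles in rad, forces in N, time in s.
With the tool pointing down it reaches from about 0.275 to 0.725 m from the base axis. Payload 5.6 kg.
Tool frame: the origin (TCP) lies midway between the tips of the shut fingers; the grasp point (between the pads) lies 19 mm behind it (grasp_offset is the distance from the TCP to the grasp point, in m); z points along the fingers, y is the direction in which the jaws open and shut (so a half turn about z gives the same grasp; the last joint's range is limited). The gripper opens to 85 mm and grips with 20 to 120 N. Pads are 22 mm wide; open, the fingers measure 114 mm over their backs; the gripper's body (76 mm by 85 mm) begins 54 mm behind the grasp point. The pads swing forward as they close: fully open they stand 13 mm farther back than shut.
Start: joints at [-1.029, 0.255, 0.108, 0, -1.424, -0.285], TCP at [0.14, -0.532, 0.231] pointing down, gripper open.
Joint ranges: [-2.95, 2.95], [-1.21, 1.97], [-1.09, 1.5], [-2.87, 1.71], [-2.94, -0.07], [-3.05, 3.05]. Speed limits (rad/s): [2.57, 2.57, 3.14, 3.14, 3.14, 3.14].

## Interface

Orientations are given as a unit quaternion [w, x, y, z].
In Python, from workcell import * gives the robot as it stands.
- The arm moves only by the tool drive_tool, never from a script. Its argument "deltas" is a list of rows, each a list of 2 entries, a list of its own where there are three numbers: the shift along the tool's x, y, z in mm, then the turn about the tool's z in degrees. A call has 1 to 12 rows; each row is the pose to reach, as a shift and turn from the pose measured when the call began, along the tool's axes at that moment; what a row does not reach only later rows make up. A row lasts 1/12 s, in which the tool goes at most 41.7 mm and 7.16 degrees, less where a joint would pass 70% of its speed; a pose out of reach is approached as far as the arm can. A call with a gripper value outside its range is refused whole. "gripper" is the gripper command: -1 is fully open, 1 is shut, values between are in proportion, set as the call begins (left out, the last holds). The fingers move at their own pace and stop on an object; "grip_force" is the grip in N (left out, the last holds). Time passes only in rows, so rows that repeat a pose let the fingers close. It gives the time, the measured TCP pose, the force and the opening at its end, in the units of the state.
- read_state(): the state, without advancing time (a new reading comes with each control period).
- grab_frame(name): name is "scene" or "top" or "wrist"; returns (picture, depth): 400x640x3 uint8, red, green, blue; 400x640 float32, m along the optical axis (not along the pixel's ray), 0 where there is no reading.
- calibration(name): a dict with "camera_matrix" (3x3 intrinsics, pixels), "xyz" and "rotation" of the camera in the world; the wrist camera has in their place "tool_from_camera" (4x4, takes a point from camera to tool coordinates, whose origin is the TCP and whose axes are the flange's). Camera axes: x right, y down, z forward; pixel columns grow to the right and rows downward; lengths in m; the calibration is good to about 2 mm. A picture is of the moment at which its call begins: read the wrist's pose just before it. calibration takes no time and is no camera call.
- sign_off(): hands the job in, once; it reports no verdict.
The state is a dict: "t": time; "q": joint angles; "joint_velocities": joint speeds; "effort": joint torques, N m; "tcp_pos": TCP position; "tool_rot": TCP orientation; "wrist_force": force on the tool from outside, world axes, zero at the start; "torque": the same for the moment, N m; "gripper_width": opening from 0.0 (shut) to 1.0 (fully open).
Only numpy, scipy, OpenCV 4.12 (cv2) and the standard library are available. Lean on these libraries where they do the work, as an engineer would, in place of code of your own. Each camera call takes 0.05 s, during which the arm holds its last target. There are 200 camera calls.

## Working session

There is one attempt and no reset: what is moved stays moved. The work goes in short steps, Python scripts to look and compute and a tool call to move; the robot and the scene stay as the last step left them, time stands still between calls to the robot, and variables do not carry over. Pictures are saved under pics/ and viewed, about 12 in all and at most 16, crops included, and the job is handed in when it is done.

Besides the shell and the picture viewer there is one more tool, called as name(argument=value, ...) on one line, values as JSON. drive_tool: Moves the arm, as the interface text tells. Its arguments: {"type":"object","properties":{"deltas":{"type":"array","items":{"type":"array"}},"gripper":{"type":"number"},"grip_force":{"type":"number"}},"required":["deltas"]}

```bash
mkdir -p pics; ls
cat > h.py <<'E'
from workcell import *
import numpy as np, cv2
def save(n,im): cv2.imwrite('pics/'+n+'.png',cv2.cvtColor(im,cv2.COLOR_RGB2BGR))
def cam(name,st=None):
    c=calibration(name); K=np.array(c['camera_matrix'])
    if name=='wrist':
        st=st or read_state(); w,x,y,z=st['tool_rot']
        from scipy.spatial.transform import Rotation as R
        T=np.eye(4);T[:3,:3]=R.from_quat([x,y,z,w]).as_matrix();T[:3,3]=st['tcp_pos']
        T=T@np.array(c['tool_from_camera']); return K,T[:3,:3],T[:3,3]
    from scipy.spatial.transform import Rotation as R
    r=np.array(c['rotation'],float)
    if r.shape!=(3,3): r=R.from_quat([r[1],r[2],r[3],r[0]]).as_matrix()
    return K,r,np.array(c['xyz'])
def ray(C,uv,z):
    K,R,t=C; uv=np.atleast_2d(uv).astype(float)
    d=np.c_[(uv[:,0]-K[0,2])/K[0,0],(uv[:,1]-K[1,2])/K[1,1],np.ones(len(uv))]@R.T
    return t+d*((z-t[2])/d[:,2])[:,None]
def pts(C,depth):
    K,R,t=C; v,u=np.indices(depth.shape)
    p=np.stack([(u-K[0,2])/K[0,0]*depth,(v-K[1,2])/K[1,1]*depth,depth],-1)
    return p@R.T+t
E
python3 - <<'E'
from h import *
s=read_state();print(s)
for n in('top','scene','wrist'):
    im,d=grab_frame(n);save(n+'0',im);np.save('pics/'+n+'0d.npy',d);np.save('pics/'+n+'0i.npy',im);print(n,calibration(n))
E
```

```text
pics
{'t': 0.0, 'q': array([-1.02941616e+00,  2.55765480e-01,  1.07003749e-01, -4.57620086e-04,
       -1.42389416e+00, -2.84569055e-01]), 'joint_velocities': array([ 5.12382014e-07, -2.11322073e-03, -1.72352188e-03, -7.75831952e-04,
       -1.13920553e-03, -1.33391009e-03]), 'effort': array([ 6.77910430e-04, -3.86630094e+01,  2.37945503e+01,  5.36491156e+00,
       -5.98737286e-03,  4.45873482e-06]), 'tcp_pos': array([ 0.13960932, -0.53147828,  0.23038834]), 'tool_rot': array([-1.65866699e-04, -1.28019506e-01,  9.91771188e-01,  9.42445112e-04]), 'wrist_force': array([-0.52726437,  0.14600503, -0.39543887]), 'torque': array([ 0.00964631, -0.00658782, -0.06425323]), 'gripper_width': 1.0004435762342447}
top {'camera_matrix': array([[414.65166975,   0.        , 321.43002689],
       [  0.        , 414.65166975, 196.3651661 ],
       [  0.        ,   0.        ,   1.        ]]), 'xyz': array([ 0.33088371, -0.00535379,  1.22494153]), 'rotation': array([-0.065938  ,  0.70984124, -0.69805366,  0.06707225])}
scene {'camera_matrix': array([[424.84828453,   0.        , 317.55801388],
       [  0.        , 424.84828453, 195.58197653],
       [  0.        ,   0.        ,   1.        ]]), 'xyz': array([1.07087744, 0.63652589, 0.88423701]), 'rotation': array([-0.1229057 ,  0.299257  ,  0.87761832, -0.35373087])}
wrist {'camera_matrix': array([[327.78673439,   0.        , 323.08647579],
       [  0.        , 327.78673439, 204.28330339],
       [  0.        ,   0.        ,   1.        ]]), 'tool_from_camera': array([[-8.70572932e-04, -9.51331732e-01, -3.08167449e-01,
         7.71988618e-02],
       [ 9.99999231e-01, -1.10027757e-03,  5.71626587e-04,
         9.83459069e-04],
       [-8.82876244e-04, -3.08166715e-01,  9.51331959e-01,
        -1.42313092e-01],
       [ 0.00000000e+00,  0.00000000e+00,  0.00000000e+00,
         1.00000000e+00]])}
```

View pics/top0.png

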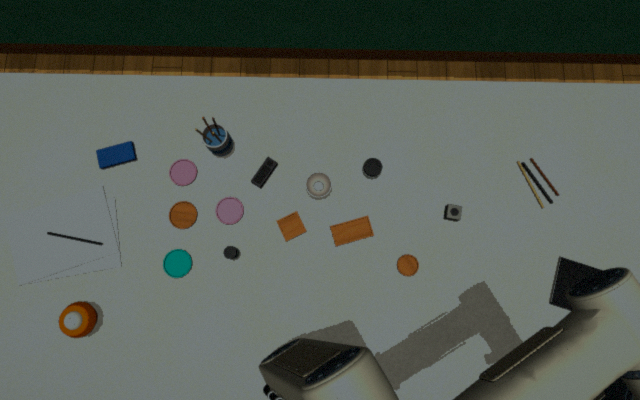

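View pics/scene0.png

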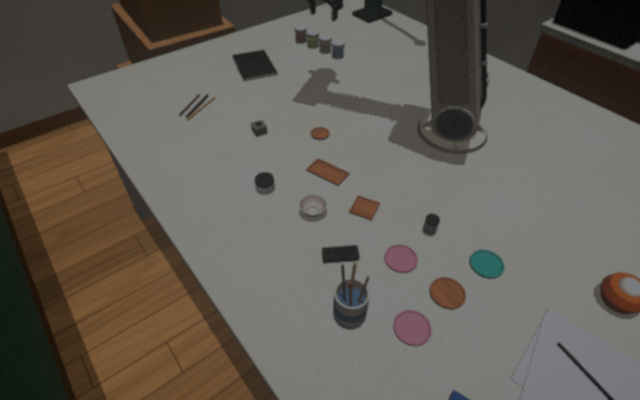

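Candidates, top view:
- Slim jar (232,253).
- Wide jar (372,168).
- Inkwell (453,212).
- Stone (264,172). The blue block (116,155) and the scene's dark slab are not it.
- Small brown tray (407,265).
- Large brown tray (183,214). The pink (183,172) and (229,210) and turquoise (178,263) are look-alikes.
- Square tray (291,226).
- Oblong tray (352,230).
- Bystanders: bowl (318,185) and pot (216,138).

Run:
```python
from h import *
im=np.load('pics/top0i.npy');d=np.load('pics/top0d.npy');C=cam('top')
P=pts(C,d)
print('table z',np.median(P[280:300,130:220,2]))
hsv=cv2.cvtColor(im,cv2.COLOR_RGB2HSV)
print(hsv[214,183],hsv[253,232],hsv[172,264],hsv[300,180],hsv[230,352])
br=((hsv[...,0]<20)&(hsv[...,1]>120)).astype(np.uint8)
v=hsv[...,2]; dk=(v<60).astype(np.uint8)
W={'slim_tray':(407,265,br,.008),'wide_tray':(183,214,br,.008),'square_tray':(291,226,br,.008),'oblong_tray':(352,230,br,.008),
'slim_jar':(232,253,dk,.052),'wide_jar':(372,168,dk,.04),'stone':(264,172,dk,.022),'inkwell':(453,212,(v<80).astype(np.uint8),.034)}
for n,(u,w,m,z) in W.items():
    h=28;s=m[w-h:w+h,u-h:u+h]
    cs,_=cv2.findContours(s,0,2);c=max(cs,key=cv2.contourArea).reshape(-1,2)+[u-h,w-h]
    p=ray(C,c,z)[:,:2].astype(np.float32)
    (x,y),(a,b),t=cv2.minAreaRect(p); 
    L=np.deg2rad(t if a>b else t+90)
    print(n,'xy %.4f %.4f size %.0f %.0f longaxis deg %.1f r %.3f'%(x,y,max(a,b)*1e3,min(a,b)*1e3,np.rad2deg(L),np.hypot(x,y)), 'depthz',np.round(np.percentile(P[w-8:w+8,u-8:u+8,2],[20,90]),3))
print('bowl',ray(C,(318,185),.032),'pot',ray(C,(217,139),.095))
crop=im[100:300,150:480]; save('crop',cv2.convertScaleAbs(cv2.resize(crop,(792,480),interpolation=2),alpha=1.5))
```

```text
table z -0.0011900700668885378
[ 14 196 112] [50 22 35] [15 55 28] [ 57  19 122] [ 16 188 121]
slim_tray xy 0.3648 -0.2581 size 61 57 longaxis deg 90.9 r 0.447 depthz [0.001 0.006]
wide_tray xy 0.5008 0.4041 size 80 77 longaxis deg 47.6 r 0.644 depthz [0.001 0.006]
square_tray xy 0.4732 0.0831 size 66 65 longaxis deg 117.8 r 0.480 depthz [0.001 0.006]
oblong_tray xy 0.4622 -0.0955 size 116 60 longaxis deg 107.0 r 0.472 depthz [0.001 0.006]
slim_jar xy 0.3909 0.2449 size 43 34 longaxis deg 75.3 r 0.461 depthz [0.    0.053]
wide_jar xy 0.6463 -0.1531 size 58 53 longaxis deg 179.4 r 0.664 depthz [0.036 0.042]
stone xy 0.6308 0.1669 size 91 39 longaxis deg 147.6 r 0.652 depthz [0.009 0.024]
inkwell xy 0.5104 -0.3752 size 55 34 longaxis deg 33.9 r 0.634 depthz [0.026 0.036]
bowl [[0.5922051  0.00526801 0.032     ]] pot [[0.70747022 0.29460579 0.095     ]]
```

View pics/crop.png

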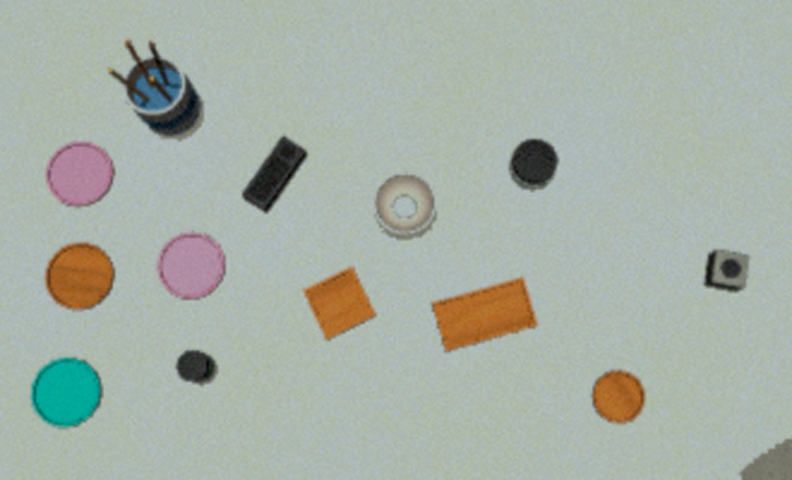

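The crop confirms the choices. The wide tray is the brown one between the pinks at crop (80,277), and the slim jar is at (196,367), which matches its size. First move is over the slim jar.

```bash
cat >> h.py <<'E'
from scipy.spatial.transform import Rotation as Ro
def pose():
    s=read_state(); w,x,y,z=s['tool_rot']; return s,np.array(s['tcp_pos']),Ro.from_quat([x,y,z,w]).as_matrix()
def to(x,y,z,jaw=None,lab=''):
    """print the tool-axis shift (mm) and turn (deg) to reach xyz with the jaw axis at world angle jaw (deg)"""
    s,p,R=pose(); d=R.T@(np.array([x,y,z])-p)*1e3; t=0
    if jaw is not None:
        yaw=np.rad2deg(np.arctan2(R[1,1],R[0,1])); t=(yaw-jaw+90)%180-90
    print(lab,'shift',np.round(d,1),'turn %.1f'%t,'tcp',np.round(p,4),'t %.2f'%s['t'],'q',np.round(s['q'],2))
E
python3 - <<'E'
from h import *
to(.391,.245,.16)
E
```

```text
shift [-440.3  687.2   71.5] turn 0.0 tcp [ 0.1396 -0.5316  0.2306] t 0.15 q [-1.03  0.26  0.11 -0.   -1.42 -0.28]
```

drive_tool(deltas=[[[-12, 20, 2], 0], [[-32, 50, 6], 0], [[-54, 85, 9], 0], [[-76, 120, 13], 0], [[-98, 155, 16], 0], [[-120, 190, 20], 0], [[-142, 224, 23], 0], [[-164, 258, 27], 0], [[-186, 292, 30], 0], [[-208, 326, 34], 0], [[-230, 360, 38], 0], [[-252, 394, 42], 0]], gripper=-1)

```text
t: 1.15
tcp_pos: [0.283, -0.0846, 0.1892]
tool_rot: [0.001, -0.128, 0.992, 0.001]
wrist_force: [1.4, -0.8, 0.7]
gripper_width: 1.001
```

Run:
```python
from h import *
to(.391,.245,.16)
```

```text
shift [-188.1  291.4   29.9] turn 0.0 tcp [ 0.283  -0.0846  0.1892] t 1.15 q [ 0.26 -0.27 -0.52 -0.   -1.32 -1.57]
```

drive_tool(deltas=[[[-22, 34, 3], 0], [[-44, 68, 6], 0], [[-66, 102, 10], 0], [[-88, 136, 14], 0], [[-110, 170, 18], 0], [[-132, 204, 21], 0], [[-154, 238, 24], 0], [[-172, 268, 27], 0], [[-184, 286, 29], 0], [[-188, 291, 30], 0], [[-188, 291, 30], 0], [[-188, 291, 30], 0]])

```text
t: 2.15
tcp_pos: [0.3906, 0.244, 0.1595]
tool_rot: [0.0, -0.128, 0.992, 0.0]
wrist_force: [0.7, 0.1, 0.6]
gripper_width: 1.002
```

```bash
cat >> h.py <<'E'
def look(name,view=True):
    s=read_state(); im,d=grab_frame('wrist'); C=cam('wrist',s); save(name,im)
    return im,d,C,pts(C,d)
def top_slab(im,d,C,P,x,y,h,r=.07,tol=.006):
    """min-area rectangle of the depth points lying at height h near x,y"""
    m=(abs(P[...,2]-h)<tol)&(np.hypot(P[...,0]-x,P[...,1]-y)<r)&(d>0)
    m=cv2.morphologyEx(m.astype(np.uint8),cv2.MORPH_OPEN,np.ones((5,5),np.uint8))
    cs,_=cv2.findContours(m,0,2); c=max(cs,key=cv2.contourArea).reshape(-1,2)
    p=ray(C,c,h)[:,:2].astype(np.float32); (cx,cy),(a,b),t=cv2.minAreaRect(p)
    ang=(t if a>b else t+90)%180; (ex,ey),er=cv2.minEnclosingCircle(p)
    print('h %.3f rect %.4f %.4f size %.1f x %.1f long %.1f deg; circle %.4f %.4f d %.1f; px'%(h,cx,cy,max(a,b)*1e3,min(a,b)*1e3,ang,ex,ey,2e3*er),c.mean(0).round(), 'zmed %.4f'%np.median(P[...,2][m>0]))
    return cx,cy,ang
E
python3 - <<'E'
from h import *
v=look('w1'); print('table',np.median(v[3][20:60,20:60,2]))
x,y,a=top_slab(*v,.391,.245,.052)
to(.391,.245,.16)
E
```

```text
table -0.0005048950269641028
h 0.052 rect 0.3907 0.2510 size 36.0 x 35.4 long 14.6 deg; circle 0.3911 0.2508 d 37.5; px [330. 200.] zmed 0.0518
 shift [-0.7  1.2 -0.1] turn 0.0 tcp [0.3906 0.2436 0.1599] t 2.20 q [ 0.9   0.11 -0.25 -0.   -1.2  -2.21]
```

View pics/w1.png

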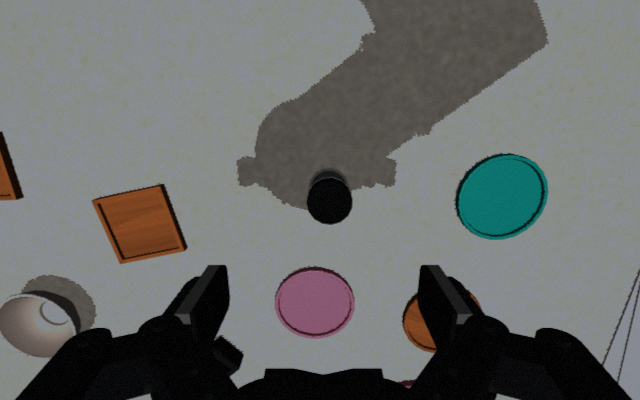

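The view shows the slim jar's lid at (330,200), 36–37 mm wide and 52 mm high, as expected. It stands about 7 mm to +y. Going down.

Run:
```python
from h import *
to(.391,.251,.016)
```

```text
shift [ -2.1   6.9 143.9] turn 0.0 tcp [0.3906 0.2436 0.1599] t 2.20 q [ 0.9   0.11 -0.25 -0.   -1.2  -2.21]
```

drive_tool(deltas=[[[-2, 7, 15], 0], [[-2, 7, 40], 0], [[-2, 7, 70], 0], [[-2, 7, 100], 0], [[-2, 7, 125], 0], [[-2, 7, 138], 0], [[-2, 7, 144], 0], [[-2, 7, 144], 0]])

```text
t: 2.87
tcp_pos: [0.3904, 0.2497, 0.0154]
tool_rot: [-0.0, -0.127, 0.992, 0.0]
wrist_force: [-0.3, -0.4, -0.2]
gripper_width: 1.002
```

drive_tool(deltas=[[[0, 0, 0], 0], [[0, 0, 0], 0], [[0, 0, 0], 0], [[0, 0, 0], 0], [[0, 0, 0], 0], [[0, 0, 0], 0], [[0, 0, 0], 0], [[0, 0, 0], 0]], gripper=1, grip_force=35)

```text
t: 3.53
tcp_pos: [0.3908, 0.2501, 0.0165]
tool_rot: [0.0, -0.127, 0.992, 0.0]
wrist_force: [-2.4, -1.0, 5.7]
gripper_width: 0.43
```

drive_tool(deltas=[[[0, 0, -5], 0], [[0, 0, -15], 0], [[0, 0, -30], 0], [[0, 0, -50], 0], [[0, 0, -70], 0], [[0, 0, -85], 0], [[0, 0, -90], 0], [[0, 0, -90], 0]])

```text
t: 4.2
tcp_pos: [0.3913, 0.2507, 0.1079]
tool_rot: [0.002, -0.128, 0.992, 0.002]
wrist_force: [0.7, -0.3, -2.1]
gripper_width: 0.432
```

Run:
```python
from h import *
print(read_state()['gripper_width'],read_state()['wrist_force'])
to(.365,-.258,.106)
```

```text
0.4319029798388795 [ 0.73719891 -0.3192893  -2.13807376]
 shift [ 154.1 -485.5    0. ] turn 0.0 tcp [0.3913 0.2507 0.1079] t 4.20 q [ 0.91  0.16 -0.34 -0.   -1.07 -2.22]
```

drive_tool(deltas=[[[3, -10, 0], 0], [[9, -28, 0], 0], [[18, -56, 0], 0], [[28, -88, 0], 0], [[38, -121, 0], 0], [[48, -154, 0], 0], [[59, -187, 0], 0], [[70, -220, 0], 0], [[81, -253, 0], 0], [[91, -286, 0], 0], [[101, -319, 0], 0], [[111, -350, 0], 0]])

```text
t: 5.2
tcp_pos: [0.3707, -0.1179, 0.1055]
tool_rot: [0.001, -0.127, 0.992, 0.002]
wrist_force: [0.9, 0.4, -0.7]
gripper_width: 0.432
```

Run:
```python
from h import *
to(.365,-.258,.106)
```

```text
shift [  40.9 -134.1   -1. ] turn 0.0 tcp [ 0.3707 -0.1179  0.1055] t 5.20 q [ 0.1   0.02 -0.5  -0.   -1.05 -1.41]
```

drive_tool(deltas=[[[9, -30, 0], 0], [[17, -56, 0], 0], [[25, -82, 0], 0], [[32, -106, 0], 0], [[37, -122, 0], 0], [[40, -131, -1], 0], [[41, -134, -1], 0], [[41, -134, -1], 0], [[41, -134, -1], 0]])

```text
t: 5.95
tcp_pos: [0.3645, -0.2573, 0.1056]
tool_rot: [0.0, -0.127, 0.992, 0.002]
wrist_force: [0.3, 0.0, -1.5]
gripper_width: 0.428
```

```bash
cat >> h.py <<'E'
def tray(im,C,x,y,z=.008,r=.09,name='m'):
    """brown tray near x,y: outline cast onto plane z"""
    hsv=cv2.cvtColor(im,cv2.COLOR_RGB2HSV); m=((hsv[...,0]<22)&(hsv[...,1]>110)&(hsv[...,2]>25)).astype(np.uint8)
    v,u=np.nonzero(m); p=ray(C,np.c_[u,v],z); k=np.hypot(p[:,0]-x,p[:,1]-y)>r; m[v[k],u[k]]=0
    m=cv2.morphologyEx(m,cv2.MORPH_OPEN,np.ones((3,3),np.uint8))
    cs,_=cv2.findContours(m,0,1); c=max(cs,key=cv2.contourArea).reshape(-1,2); p=ray(C,c,z)[:,:2].astype(np.float32)
    (cx,cy),(a,b),t=cv2.minAreaRect(p); (ex,ey),er=cv2.minEnclosingCircle(p)
    h=cv2.convexHull(p).reshape(-1,2)
    print('tray rect %.4f %.4f size %.1f x %.1f long %.1f; circle %.4f %.4f d %.1f'%(cx,cy,max(a,b)*1e3,min(a,b)*1e3,(t if a>b else t+90)%180,ex,ey,2e3*er))
    return p
E
python3 - <<'E'
from h import *
v=look('w2'); tray(v[0],v[2],.365,-.258)
to(.365,-.258,.1)
E
```

```text
tray rect 0.3606 -0.2603 size 61.9 x 54.0 long 108.0; circle 0.3647 -0.2584 d 63.7
 shift [-0.1 -0.9  5.8] turn 0.0 tcp [ 0.3647 -0.2571  0.1058] t 6.00 q [-0.26  0.13 -0.38 -0.   -1.06 -1.05]
```

View pics/w2.png

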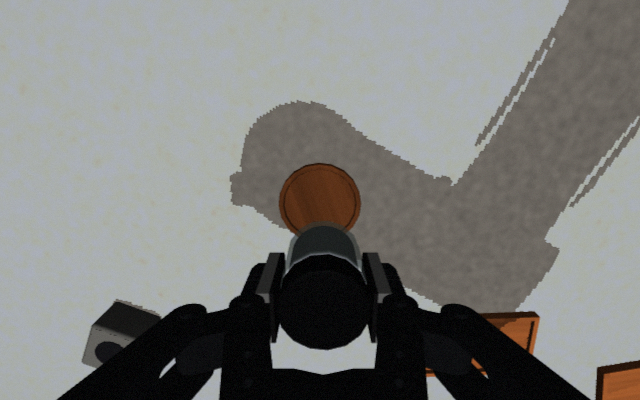

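The slim tray is at (320,200), with a 63.7 mm circle right under the tool. The jar is held upright. Lowering.

drive_tool(deltas=[[[0, -1, 10], 0], [[0, -1, 28], 0], [[0, -1, 48], 0], [[0, -1, 64], 0], [[0, -1, 75], 0], [[0, -1, 80], 0], [[0, -1, 83], 0], [[0, -1, 84], 0], [[0, -1, 84], 0], [[0, -1, 84], 0]])

```text
t: 6.83
tcp_pos: [0.3656, -0.2578, 0.0225]
tool_rot: [0.001, -0.128, 0.992, 0.002]
wrist_force: [0.3, -0.1, -1.0]
gripper_width: 0.429
```

drive_tool(deltas=[[[0, 0, 1], 0], [[0, 0, 2], 0], [[0, 0, 2.5], 0], [[0, 0, 2.5], 0]])

```text
t: 7.17
tcp_pos: [0.366, -0.2579, 0.0205]
tool_rot: [0.002, -0.128, 0.992, 0.001]
wrist_force: [-0.5, 1.3, 4.1]
gripper_width: 0.433
```

Contact at about 5 N. Releasing.

drive_tool(deltas=[[[0, 0, 0], 0], [[0, 0, 0], 0], [[0, 0, 0], 0], [[0, 0, 0], 0], [[0, 0, -1], 0], [[0, 0, -2], 0]], gripper=-0.3)

```text
t: 7.67
tcp_pos: [0.3659, -0.2579, 0.0225]
tool_rot: [0.001, -0.128, 0.992, 0.001]
wrist_force: [1.2, 0.7, 0.5]
gripper_width: 0.65
```

drive_tool(deltas=[[[0, 0, -15], 0], [[0, 0, -45], 0], [[0, 0, -80], 0], [[0, 0, -110], 0], [[0, 0, -120], 0], [[0, 0, -120], 0]], gripper=-1)

```text
t: 8.17
tcp_pos: [0.3675, -0.2592, 0.1459]
tool_rot: [0.004, -0.128, 0.992, -0.0]
wrist_force: [0.2, 0.1, 0.1]
gripper_width: 1.0
```

Run:
```python
from h import *
v=look('w3'); top_slab(*v,.365,-.258,.056); tray(v[0],v[2],.365,-.258)
to(.644,-.153,.15)
```

```text
h 0.056 rect 0.3661 -0.2563 size 36.9 x 35.8 long 14.7 deg; circle 0.3660 -0.2566 d 37.7; px [327. 206.] zmed 0.0558
tray rect 0.3598 -0.2601 size 62.1 x 52.5 long 109.5; circle 0.3647 -0.2582 d 63.3
 shift [-295.3   31.7   -4.4] turn 0.0 tcp [ 0.3664 -0.2586  0.1438] t 8.22 q [-0.27  0.1  -0.31 -0.   -1.16 -1.05]
```

The jar is in: top at 55.8 mm (expected 56) and centred within about 2 mm. On to the wide jar.

drive_tool(deltas=[[[-15, 2, 0], 0], [[-45, 5, 0], 0], [[-80, 9, -1], 0], [[-116, 12, -1], 0], [[-152, 16, -2], 0], [[-188, 20, -3], 0], [[-224, 24, -4], 0], [[-258, 28, -4], 0], [[-282, 30, -4], 0], [[-293, 32, -4], 0], [[-295, 32, -4], 0], [[-295, 32, -4], 0]])

```text
t: 9.22
tcp_pos: [0.6436, -0.1519, 0.1472]
tool_rot: [0.001, -0.128, 0.992, 0.001]
wrist_force: [0.3, -0.4, -0.3]
gripper_width: 1.002
```

Run:
```python
from h import *
v=look('w4'); x,y,a=top_slab(*v,.644,-.153,.040)
to(x,y,.014)
```

```text
h 0.040 rect 0.6503 -0.1542 size 54.9 x 54.0 long 14.7 deg; circle 0.6500 -0.1541 d 56.2; px [316. 209.] zmed 0.0399
 shift [ -6.   -3.8 133.9] turn 0.0 tcp [ 0.6432 -0.1524  0.1479] t 9.27 q [ 0.    0.51  0.27 -0.   -1.33 -1.31]
```

drive_tool(deltas=[[[-6, -4, 15], 0], [[-6, -4, 40], 0], [[-6, -4, 70], 0], [[-6, -4, 100], 0], [[-6, -4, 125], 0], [[-6, -4, 138], 0], [[-6, -4, 143], 0], [[-6, -4, 143], 0]])

```text
t: 9.93
tcp_pos: [0.6488, -0.1548, 0.0034]
tool_rot: [0.0, -0.128, 0.992, 0.001]
wrist_force: [0.2, -0.6, -0.1]
gripper_width: 1.001
```

drive_tool(deltas=[[[0, 0, 0], 0], [[0, 0, 0], 0], [[0, 0, 0], 0], [[0, 0, 0], 0], [[0, 0, 0], 0], [[0, 0, 0], 0], [[0, 0, 0], 0]], gripper=1, grip_force=45)

```text
t: 10.52
tcp_pos: [0.65, -0.155, 0.0053]
tool_rot: [0.002, -0.128, 0.992, 0.001]
wrist_force: [-0.9, -0.3, 6.7]
gripper_width: 0.661
```

drive_tool(deltas=[[[0, 0, -5], 0], [[0, 0, -15], 0], [[0, 0, -30], 0], [[0, 0, -50], 0], [[0, 0, -70], 0], [[0, 0, -85], 0], [[0, 0, -90], 0], [[0, 0, -90], 0]])

```text
t: 11.18
tcp_pos: [0.6506, -0.1552, 0.0975]
tool_rot: [0.003, -0.128, 0.992, 0.001]
wrist_force: [-0.2, 0.1, -1.7]
gripper_width: 0.656
```

Run:
```python
from h import *
print(read_state()['gripper_width'],read_state()['wrist_force'])
to(.5,.404,.106)
```

```text
0.6562635541759625 [-0.17074976  0.08669798 -1.66885022]
 shift [  3.8 579.2  -8.4] turn 0.0 tcp [ 0.6506 -0.1552  0.0975] t 11.18 q [-0.    0.55  0.21 -0.   -1.23 -1.31]
```

drive_tool(deltas=[[[0, 10, -1], 0], [[0, 30, -2], 0], [[0, 58, -3], 0], [[1, 90, -4], 0], [[1, 123, -5], 0], [[1, 156, -6], 0], [[1, 189, -7], 0], [[2, 222, -8], 0], [[2, 255, -8], 0], [[2, 288, -8], 0], [[2, 321, -8], 0], [[2, 354, -8], 0]])

```text
t: 12.18
tcp_pos: [0.557, 0.1882, 0.1043]
tool_rot: [0.002, -0.128, 0.992, 0.0]
wrist_force: [1.4, 0.2, -1.8]
gripper_width: 0.66
```

Run:
```python
from h import *
to(.5,.404,.106)
```

```text
shift [  0.3 223.2  -1.7] turn 0.0 tcp [0.557  0.1882 0.1043] t 12.18 q [ 0.59  0.39 -0.03  0.   -1.15 -1.91]
```

drive_tool(deltas=[[[0, 30, 0], 0], [[0, 62, 0], 0], [[0, 95, 0], 0], [[0, 128, 0], 0], [[0, 160, 0], 0], [[0, 188, 0], 0], [[0, 208, 0], 0], [[0, 219, 0], 0], [[0, 223, -2], 0], [[0, 223, -2], 0], [[0, 223, -2], 0]])

```text
t: 13.1
tcp_pos: [0.5004, 0.4031, 0.1061]
tool_rot: [0.002, -0.128, 0.992, 0.0]
wrist_force: [1.2, 0.3, -2.1]
gripper_width: 0.657
```

Run:
```python
from h import *
v=look('w5'); tray(v[0],v[2],.5,.404,r=.07)
to(.5,.404,.02)
```

```text
tray rect 0.4902 0.4039 size 82.3 x 61.0 long 101.9; circle 0.5008 0.4062 d 83.2
 shift [ 0.6  1.4 86.2] turn 0.0 tcp [0.5006 0.4028 0.1062] t 13.15 q [ 0.92  0.49  0.14  0.   -1.21 -2.24]
```

View pics/w5.png

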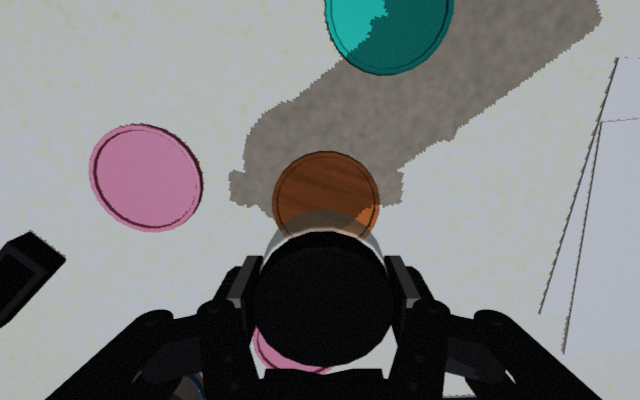

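The brown tray is at (326,195), 83 mm across and centred at (0.501, 0.406). Moving 3 mm along +y and lowering.

drive_tool(deltas=[[[-1, 3, 10], 0], [[-1, 3, 28], 0], [[-1, 3, 52], 0], [[-1, 3, 72], 0], [[-1, 3, 85], 0], [[-1, 3, 91], 0], [[-1, 3, 94], 0], [[-1, 3, 95], 0], [[-1, 3, 95], 0], [[-1, 3, 95], 0]])

```text
t: 13.98
tcp_pos: [0.5018, 0.4064, 0.0123]
tool_rot: [0.003, -0.127, 0.992, 0.001]
wrist_force: [0.2, 0.9, -1.7]
gripper_width: 0.656
```

drive_tool(deltas=[[[0, 0, 1], 0], [[0, 0, 2], 0], [[0, 0, 2.5], 0], [[0, 0, 2.5], 0]])

```text
t: 14.32
tcp_pos: [0.5017, 0.4065, 0.0099]
tool_rot: [0.003, -0.127, 0.992, 0.001]
wrist_force: [0.5, 1.3, -1.0]
gripper_width: 0.654
```

drive_tool(deltas=[[[0, 0, 0.5], 0], [[0, 0, 1], 0], [[0, 0, 1.5], 0], [[0, 0, 1.5], 0]])

```text
t: 14.65
tcp_pos: [0.5018, 0.4066, 0.0094]
tool_rot: [0.003, -0.128, 0.992, 0.001]
wrist_force: [-1.6, -0.9, 5.0]
gripper_width: 0.66
```

Contact. Releasing and backing off.

drive_tool(deltas=[[[0, 0, 0], 0], [[0, 0, 0], 0], [[0, 0, 0], 0], [[0, 0, 0], 0], [[0, 0, -1], 0], [[0, 0, -2], 0]], gripper=-1)

```text
t: 15.15
tcp_pos: [0.5018, 0.4065, 0.0113]
tool_rot: [0.003, -0.128, 0.992, 0.001]
wrist_force: [0.2, 0.1, 0.7]
gripper_width: 1.0
```

drive_tool(deltas=[[[0, 0, -15], 0], [[0, 0, -45], 0], [[0, 0, -80], 0], [[0, 0, -110], 0], [[0, 0, -130], 0], [[0, 0, -130], 0]])

```text
t: 15.65
tcp_pos: [0.5033, 0.4079, 0.1476]
tool_rot: [0.007, -0.128, 0.992, 0.004]
wrist_force: [0.7, 0.1, 0.1]
gripper_width: 1.002
```

Run:
```python
from h import *
v=look('w6'); top_slab(*v,.501,.406,.044); tray(v[0],v[2],.501,.406,r=.07)
to(.51,-.375,.15)
# inkwell side angles from the first top picture
im=np.load('pics/top0i.npy');C=cam('top');print(ray(C,(453,212),.034))
save('ink',cv2.resize(im[185:240,425:480],(440,440),interpolation=cv2.INTER_NEAREST))
```

```text
h 0.044 rect 0.5018 0.4080 size 55.0 x 54.3 long 14.5 deg; circle 0.5020 0.4082 d 56.1; px [321. 196.] zmed 0.0438
tray rect 0.4947 0.4040 size 82.2 x 69.5 long 109.3; circle 0.5009 0.4061 d 83.1
 shift [ 190.5 -758.8  -10.8] turn 0.0 tcp [0.5022 0.4073 0.1446] t 15.70 q [ 0.92  0.47  0.2   0.   -1.29 -2.24]
[[ 0.51820994 -0.38843381  0.034     ]]
```

Wide jar is in: top at 43.8 mm (expected 44), 2 mm off centre. On to the inkwell.

drive_tool(deltas=[[[4, -15, 0], 0], [[11, -44, 0], 0], [[20, -80, 0], 0], [[30, -118, -1], 0], [[39, -157, -1], 0], [[49, -196, -2], 0], [[58, -234, -2], 0], [[68, -272, -3], 0], [[77, -310, -3], 0], [[87, -349, -4], 0], [[97, -388, -4], 0], [[106, -426, -5], 0]])

```text
t: 16.7
tcp_pos: [0.5063, -0.0336, 0.1455]
tool_rot: [0.004, -0.128, 0.992, 0.003]
wrist_force: [0.2, 0.5, 0.2]
gripper_width: 1.001
```

Run:
```python
from h import *
to(.512,-.385,.15)
```

```text
shift [  83.5 -341.4   -6.8] turn 0.0 tcp [ 0.5063 -0.0336  0.1455] t 16.70 q [ 0.24  0.21 -0.17 -0.01 -1.18 -1.55]
```

drive_tool(deltas=[[[9, -38, -1], 0], [[18, -75, -2], 0], [[27, -112, -3], 0], [[37, -150, -4], 0], [[46, -188, -5], 0], [[55, -226, -6], 0], [[64, -263, -7], 0], [[72, -296, -7], 0], [[79, -322, -7], 0], [[83, -337, -7], 0], [[84, -341, -7], 0], [[84, -341, -7], 0]])

```text
t: 17.7
tcp_pos: [0.5105, -0.3855, 0.1484]
tool_rot: [0.003, -0.127, 0.992, 0.004]
wrist_force: [-0.0, 0.1, 0.3]
gripper_width: 1.0
```

Run:
```python
from h import *
v=look('w7'); x,y,a=top_slab(*v,.515,-.38,.034)
to(x,y,.01,a)
```

```text
h 0.034 rect 0.5196 -0.3911 size 42.3 x 41.5 long 170.0 deg; circle 0.5200 -0.3910 d 55.6; px [312. 206.] zmed 0.0339
 shift [ -5.7  -9.5 138.9] turn -65.3 tcp [ 0.5108 -0.3845  0.1489] t 17.75 q [-0.41  0.46  0.21 -0.01 -1.31 -0.91]
```

View pics/w7.png

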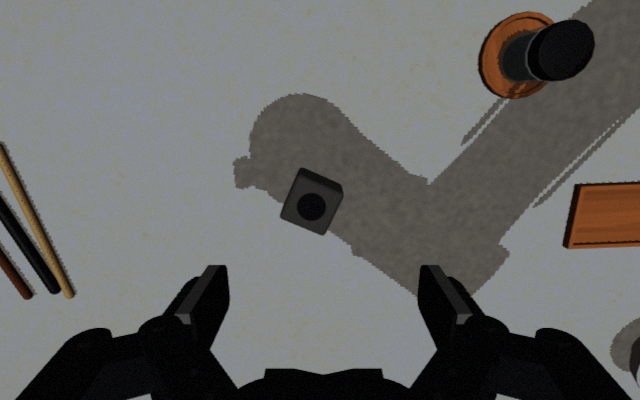

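The inkwell is at (312,206), 42 x 41.5 mm, sides at 170°/80°. I'll grip with the jaw at 80°, a turn of +25°. The slim jar in its tray shows at the top right, upright.

drive_tool(deltas=[[[-6, -9, 15], 7], [[-6, -9, 35], 14], [[-6, -9, 60], 21], [[-6, -9, 90], 25], [[-6, -9, 118], 25], [[-6, -9, 138], 25], [[-6, -9, 145], 25], [[-6, -9, 146], 25], [[-6, -9, 146], 25]])

```text
t: 18.5
tcp_pos: [0.5205, -0.3901, 0.0038]
tool_rot: [0.003, 0.09, 0.996, 0.004]
wrist_force: [-0.4, -0.1, 1.1]
gripper_width: 1.001
```

drive_tool(deltas=[[[0, 0, 0], 0], [[0, 0, 0], 0], [[0, 0, 0], 0], [[0, 0, 0], 0], [[0, 0, 0], 0], [[0, 0, 0], 0], [[0, 0, 0], 0], [[0, 0, 0], 0]], gripper=1, grip_force=45)

```text
t: 19.17
tcp_pos: [0.5213, -0.3907, 0.0053]
tool_rot: [0.004, 0.09, 0.996, 0.003]
wrist_force: [-0.5, 0.7, 5.5]
gripper_width: 0.485
```

drive_tool(deltas=[[[0, 0, -5], 0], [[0, 0, -15], 0], [[0, 0, -30], 0], [[0, 0, -50], 0], [[0, 0, -70], 0], [[0, 0, -85], 0], [[0, 0, -90], 0], [[0, 0, -90], 0]])

```text
t: 19.83
tcp_pos: [0.5212, -0.3917, 0.0972]
tool_rot: [0.006, 0.09, 0.996, 0.003]
wrist_force: [0.0, -0.4, -0.9]
gripper_width: 0.485
```

Run:
```python
from h import *
print(read_state()['gripper_width'],read_state()['wrist_force'])
to(.473,.083,.1,117.8)
```

```text
0.4845574317125782 [ 0.03939804 -0.40921597 -0.94131254]
 shift [132.2 458.4  -1.2] turn -38.1 tcp [ 0.5212 -0.3917  0.0972] t 19.83 q [-0.41  0.51  0.16 -0.01 -1.2  -1.34]
```

drive_tool(deltas=[[[3, 10, 0], -2], [[9, 30, 0], -5], [[17, 58, 0], -9], [[26, 90, 0], -13], [[35, 123, 0], -17], [[45, 156, 0], -21], [[55, 190, 0], -25], [[65, 224, 0], -29], [[74, 258, 0], -33], [[84, 292, 0], -37], [[94, 326, 0], -38], [[103, 358, 0], -38]])

```text
t: 20.83
tcp_pos: [0.4819, -0.0191, 0.0973]
tool_rot: [0.005, -0.241, 0.971, 0.001]
wrist_force: [1.3, 0.4, -1.3]
gripper_width: 0.482
```

Run:
```python
from h import *
to(.473,.083,.1,117.8)
```

```text
shift [-39.9  94.4  -2.3] turn 0.1 tcp [ 0.4819 -0.0191  0.0973] t 20.83 q [ 0.28  0.2  -0.31 -0.   -1.04 -1.37]
```

drive_tool(deltas=[[[-11, 26, 0], 0], [[-20, 48, 0], 0], [[-28, 68, 0], 0], [[-34, 82, -1], 0], [[-38, 90, -2], 0], [[-40, 94, -2], 0], [[-40, 94, -2], 0], [[-40, 94, -2], 0]])

```text
t: 21.5
tcp_pos: [0.4729, 0.0822, 0.0992]
tool_rot: [0.005, -0.241, 0.971, 0.001]
wrist_force: [0.3, -0.1, -1.1]
gripper_width: 0.485
```

Run:
```python
from h import *
v=look('w8'); p=tray(v[0],v[2],.473,.083,r=.055)
# far edges of visible outline: line fits by direction
to(.473,.083,.02,117.8)
top_slab(*v,.473,.083,.1+.034-.0052,tol=.008)
```

```text
tray rect 0.4652 0.0792 size 67.7 x 51.1 long 117.3; circle 0.4658 0.0792 d 83.9
 shift [ 0.3  0.9 79.3] turn 0.0 tcp [0.473  0.082  0.0993] t 21.55 q [ 0.5   0.2  -0.32  0.   -1.05 -1.58]
h 0.129 rect 0.4703 0.0818 size 68.6 x 42.9 long 117.8 deg; circle 0.4696 0.0814 d 68.8; px [319. 285.] zmed 0.1278
```

View pics/w8.png

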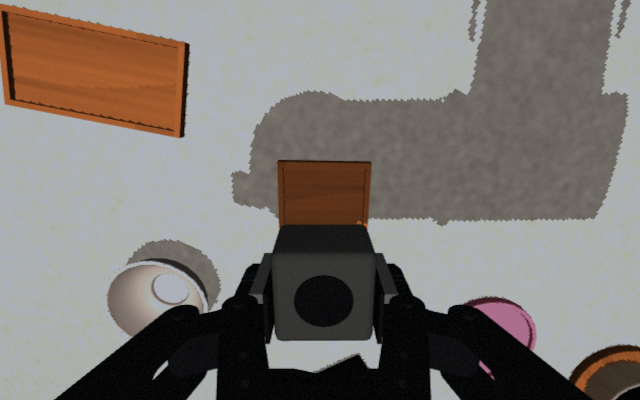

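The square tray is at (324,192), angle 117.3°. From its visible edge the centre is (0.4727, 0.0831), matching the first estimate. The inkwell is square to it. Lowering.

drive_tool(deltas=[[[0, 1, 10], 0.4], [[0, 1, 28], 0.4], [[0, 1, 50], 0.4], [[0, 1, 68], 0.4], [[0, 1, 79], 0.4], [[0, 1, 85], 0.4], [[0, 1, 88], 0.4], [[0, 1, 88], 0.4], [[0, 1, 88], 0.4]])

```text
t: 22.3
tcp_pos: [0.4739, 0.0832, 0.012]
tool_rot: [0.005, -0.237, 0.971, 0.001]
wrist_force: [-0.0, 0.3, -1.8]
gripper_width: 0.483
```

drive_tool(deltas=[[[0, 0, 1], 0], [[0, 0, 2], 0], [[0, 0, 3], 0], [[0, 0, 3], 0]])

```text
t: 22.63
tcp_pos: [0.4743, 0.0834, 0.0094]
tool_rot: [0.006, -0.237, 0.971, 0.001]
wrist_force: [-0.5, 0.0, 0.1]
gripper_width: 0.482
```

drive_tool(deltas=[[[0, 0, 0.5], 0], [[0, 0, 1], 0], [[0, 0, 1], 0]])

```text
t: 22.88
tcp_pos: [0.4744, 0.0834, 0.0093]
tool_rot: [0.006, -0.237, 0.971, 0.001]
wrist_force: [-3.8, -0.9, 9.0]
gripper_width: 0.483
```

drive_tool(deltas=[[[0, 0, 0], 0], [[0, 0, 0], 0], [[0, 0, 0], 0], [[0, 0, 0], 0], [[0, 0, -1], 0], [[0, 0, -2], 0]], gripper=-1)

```text
t: 23.38
tcp_pos: [0.4744, 0.0833, 0.0113]
tool_rot: [0.006, -0.237, 0.971, 0.001]
wrist_force: [-0.3, -0.5, 0.2]
gripper_width: 0.999
```

drive_tool(deltas=[[[0, 0, -15], 0], [[0, 0, -45], 0], [[0, 0, -80], 0], [[0, 0, -110], 0], [[0, 0, -130], 0], [[0, 0, -130], 0]])

```text
t: 23.88
tcp_pos: [0.4757, 0.0835, 0.1463]
tool_rot: [0.011, -0.238, 0.971, 0.001]
wrist_force: [1.0, 0.1, -0.4]
gripper_width: 1.0
```

Run:
```python
from h import *
v=look('w9'); top_slab(*v,.473,.083,.038,tol=.005); tray(v[0],v[2],.473,.083,r=.055)
to(.628,.172,.15,147.6-90)
```

```text
h 0.038 rect 0.4739 0.0844 size 41.5 x 40.9 long 117.5 deg; circle 0.4739 0.0843 d 56.0; px [316. 196.] zmed 0.0379
tray rect 0.4732 0.0834 size 68.4 x 67.3 long 26.9; circle 0.4736 0.0832 d 94.7
 shift [-177.3    7.8   -3.2] turn 59.9 tcp [0.4743 0.0834 0.1437] t 23.93 q [ 0.5   0.16 -0.25  0.   -1.15 -1.59]
```

Inkwell is in: top at 37.9 mm (expected 38), 1 mm off centre, aligned within 1°. For the stone I'll take the −120° turn, because +60° would bring the last joint close to its limit.

drive_tool(deltas=[[[-10, 0, 0], -7], [[-28, 1, 0], -14], [[-46, 2, 0], -21], [[-64, 3, 0], -28], [[-82, 4, -1], -35], [[-100, 5, -1], -42], [[-118, 6, -2], -49], [[-136, 7, -2], -56], [[-154, 8, -3], -63], [[-168, 8, -3], -70], [[-177, 8, -3], -77], [[-177, 8, -3], -84]])

```text
t: 24.93
tcp_pos: [0.6282, 0.1726, 0.1473]
tool_rot: [-0.006, 0.828, -0.56, 0.004]
wrist_force: [-0.3, -0.6, -0.2]
gripper_width: 1.003
```

Run:
```python
from h import *
v=look('w10'); x,y,a=top_slab(*v,.63,.17,.022,tol=.005)
to(x,y,.15,a-90); to(x,y,.001)
```

```text
h 0.022 rect 0.6339 0.1688 size 91.3 x 36.0 long 147.5 deg; circle 0.6337 0.1684 d 95.6; px [324. 185.] zmed 0.0220
 shift [ 5.6 -4.6 -2.4] turn -35.3 tcp [0.6276 0.1723 0.1475] t 24.98 q [ 0.51  0.48  0.22  0.   -1.3  -0.12]
 shift [  5.7  -2.5 146.5] turn 0.0 tcp [0.6276 0.1723 0.1475] t 24.98 q [ 0.51  0.48  0.22  0.   -1.3  -0.12]
```

View pics/w10.png

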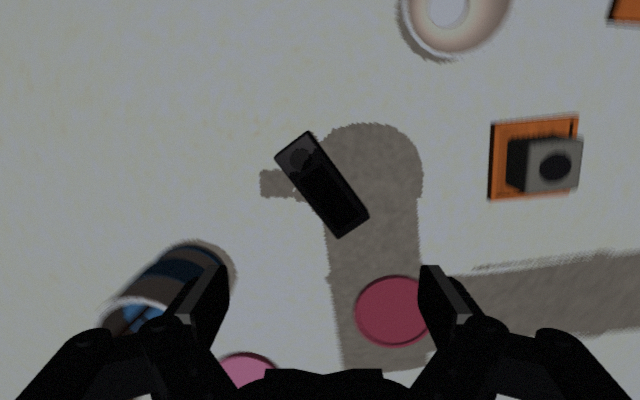

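The stone is at (322,185), 91 x 36 mm, 22 mm high. The pot is well off to the left at (160,290). Turning −35° and going down.

drive_tool(deltas=[[[3, -2, 5], -7], [[6, -2, 20], -14], [[6, -2, 35], -21], [[6, -2, 50], -28], [[6, -2, 70], -35.3], [[6, -2, 95], -35.3], [[6, -2, 120], -35.3], [[6, -2, 138], -35.3], [[6, -2, 144], -35.3], [[6, -2, 145], -35.3], [[6, -2, 145], -35.3]])

```text
t: 25.9
tcp_pos: [0.6337, 0.1682, 0.0027]
tool_rot: [-0.004, 0.96, -0.28, 0.006]
wrist_force: [0.5, -0.1, 0.1]
gripper_width: 1.002
```

Run:
```python
from h import *
to(.6339,.1688,.002,57.5)
v=look('w11')
```

```text
shift [-0.1 -0.6  0.7] turn -0.0 tcp [0.6337 0.1682 0.0027] t 25.90 q [ 0.5   0.6   0.03  0.   -0.99  0.5 ]
```

View pics/w11.png

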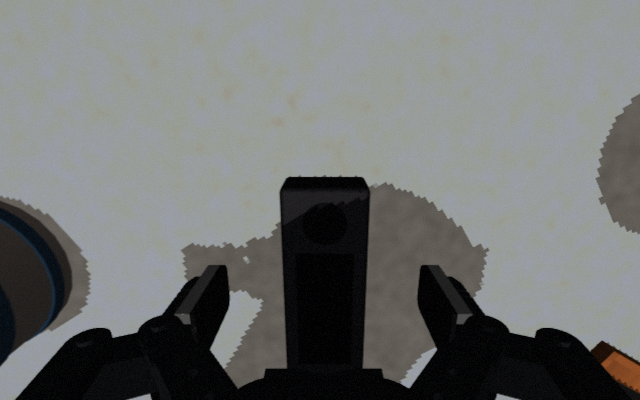

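The stone lies centred and square between the pads, and the pot is clear on the left. Closing.

drive_tool(deltas=[[[0, 0, 0], 0], [[0, 0, 0], 0], [[0, 0, 0], 0], [[0, 0, 0], 0], [[0, 0, 0], 0], [[0, 0, 0], 0], [[0, 0, 0], 0], [[0, 0, 0], 0], [[0, 0, 0], 0]], gripper=1, grip_force=60)

```text
t: 26.7
tcp_pos: [0.6349, 0.1688, 0.0046]
tool_rot: [-0.005, 0.96, -0.28, 0.007]
wrist_force: [-2.0, -0.5, 5.4]
gripper_width: 0.407
```

drive_tool(deltas=[[[0, 0, -4], 0], [[0, 0, -12], 0], [[0, 0, -25], 0], [[0, 0, -42], 0], [[0, 0, -60], 0], [[0, 0, -75], 0], [[0, 0, -85], 0], [[0, 0, -90], 0], [[0, 0, -90], 0]])

```text
t: 27.45
tcp_pos: [0.6338, 0.1684, 0.0957]
tool_rot: [-0.006, 0.96, -0.28, 0.008]
wrist_force: [0.7, 1.0, -1.2]
gripper_width: 0.408
```

Run:
```python
from h import *
print(read_state()['gripper_width'],read_state()['wrist_force'])
to(.462,-.0955,.1,17)
```

```text
0.4076488270042076 [ 0.70365682  1.03071006 -1.22133855]
 shift [ -3.1 314.7  -9.3] turn 40.5 tcp [0.6338 0.1684 0.0957] t 27.45 q [ 0.5   0.51  0.15  0.   -1.18  0.5 ]
```

drive_tool(deltas=[[[0, 10, -1], 2], [[0, 28, -2], 5], [[-1, 54, -4], 9], [[-1, 84, -6], 13], [[-1, 114, -8], 17], [[-1, 144, -9], 21], [[-2, 174, -9], 25], [[-2, 204, -9], 29], [[-2, 232, -9], 33], [[-3, 258, -9], 37], [[-3, 280, -9], 40], [[-3, 297, -9], 40.5]])

```text
t: 28.45
tcp_pos: [0.4695, -0.0819, 0.0989]
tool_rot: [-0.008, 0.803, -0.596, 0.004]
wrist_force: [0.3, -0.4, -1.4]
gripper_width: 0.408
```

drive_tool(deltas=[[[0, 0, 0], 0], [[0, 0, 0], 0]])

```text
t: 28.62
tcp_pos: [0.4683, -0.0825, 0.098]
tool_rot: [-0.007, 0.802, -0.597, 0.003]
wrist_force: [0.7, -0.0, -1.6]
gripper_width: 0.402
```

Run:
```python
from h import *
v=look('w12'); tray(v[0],v[2],.462,-.0955,r=.075)
to(.462,-.0955,.1,17)
top_slab(*v,.47,-.08,.1+.022-.0046,tol=.006,r=.1)
```

```text
tray rect 0.4653 -0.1007 size 106.5 x 61.5 long 106.7; circle 0.4650 -0.1004 d 122.4
 shift [11.  10.6 -2. ] turn -0.2 tcp [ 0.469  -0.0819  0.0982] t 28.67 q [ 0.15  0.19 -0.33 -0.01 -1.04  0.14]
h 0.117 rect 0.4696 -0.0824 size 90.3 x 62.8 long 106.9 deg; circle 0.4700 -0.0829 d 94.7; px [327. 275.] zmed 0.1154
```

View pics/w12.png

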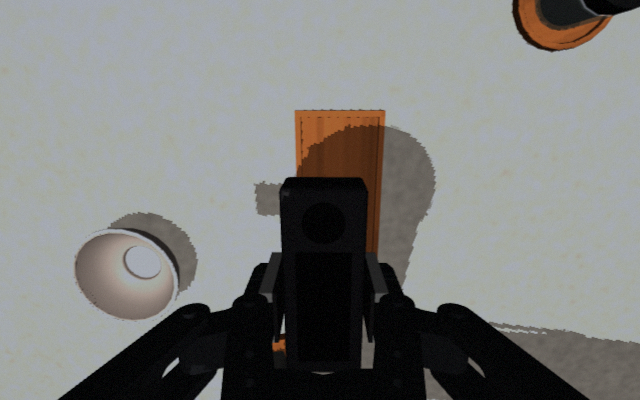

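The oblong tray is at 106.7° and the stone at 106.9°. From its far edge the tray centre is about (0.463, −0.095). Shifting (11, 10) mm and lowering.

drive_tool(deltas=[[[5, 4, 3], 0.2], [[10, 9, 10], 0.2], [[11, 10, 25], 0.2], [[11, 10, 45], 0.2], [[11, 10, 62], 0.2], [[11, 10, 74], 0.2], [[11, 10, 82], 0.2], [[11, 10, 86], 0.2], [[11, 10, 86], 0.2], [[11, 10, 86], 0.2]])

```text
t: 29.5
tcp_pos: [0.4642, -0.0947, 0.0123]
tool_rot: [-0.007, 0.802, -0.598, 0.004]
wrist_force: [0.5, -0.3, -1.2]
gripper_width: 0.405
```

drive_tool(deltas=[[[0, 0, 1], 0], [[0, 0, 2], 0], [[0, 0, 3], 0], [[0, 0, 3], 0]])

```text
t: 29.83
tcp_pos: [0.4643, -0.0947, 0.0094]
tool_rot: [-0.008, 0.802, -0.598, 0.004]
wrist_force: [-0.6, -0.6, -0.8]
gripper_width: 0.403
```

Run:
```python
from h import *
to(.463,-.0953,.0086,16.7)
```

```text
shift [0.2 1.5 0.8] turn -0.1 tcp [ 0.4643 -0.0947  0.0094] t 29.83 q [ 0.13  0.29 -0.46 -0.01 -0.8   0.17]
```

drive_tool(deltas=[[[0, 1, 0.5], 0], [[0, 1, 1], 0], [[0, 1, 1.5], 0], [[0, 1, 1.5], 0]])

```text
t: 30.17
tcp_pos: [0.4636, -0.0949, 0.0087]
tool_rot: [-0.008, 0.802, -0.598, 0.004]
wrist_force: [-2.7, 2.8, 7.2]
gripper_width: 0.406
```

Contact at about 8 N. Releasing and rising.

drive_tool(deltas=[[[0, 0, 0], 0], [[0, 0, 0], 0], [[0, 0, 0], 0], [[0, 0, 0], 0], [[0, 0, -1], 0], [[0, 0, -2], 0]], gripper=-1)

```text
t: 30.67
tcp_pos: [0.4635, -0.0949, 0.0106]
tool_rot: [-0.007, 0.802, -0.598, 0.004]
wrist_force: [-0.1, -0.1, 0.1]
gripper_width: 1.002
```

drive_tool(deltas=[[[0, 0, -15], 0], [[0, 0, -45], 0], [[0, 0, -80], 0], [[0, 0, -115], 0], [[0, 0, -150], 0], [[0, 0, -170], 0], [[0, 0, -170], 0], [[0, 0, -170], 0]])

```text
t: 31.33
tcp_pos: [0.4615, -0.096, 0.1818]
tool_rot: [-0.009, 0.802, -0.598, 0.005]
wrist_force: [0.4, -0.2, -0.2]
gripper_width: 1.006
```

Run:
```python
from h import *
v=look('w13'); top_slab(*v,.463,-.095,.026,tol=.005,r=.06); tray(v[0],v[2],.463,-.095,r=.075)
P=v[3]; m=(np.hypot(P[...,0]-.463,P[...,1]+.095)<.015)&(v[1]>0); q=P[m]; print('flatness fit',np.linalg.lstsq(np.c_[q[:,:2]-q[:,:2].mean(0),np.ones(len(q))],q[:,2],rcond=None)[0].round(3))
im,d=grab_frame('scene'); save('scene1',im); im,d=grab_frame('top'); save('top1',im); print(read_state()['wrist_force'],read_state()['t'])
```

```text
h 0.026 rect 0.4644 -0.0929 size 91.3 x 35.7 long 106.5 deg; circle 0.4643 -0.0928 d 97.0; px [320. 165.] zmed 0.0260
tray rect 0.4631 -0.0951 size 116.9 x 61.3 long 106.6; circle 0.4631 -0.0951 d 131.6
flatness fit [  3.831 -12.662   0.204]
[ 0.51580127 -0.45489008  0.67514582] 31.4833
```

View pics/w13.png

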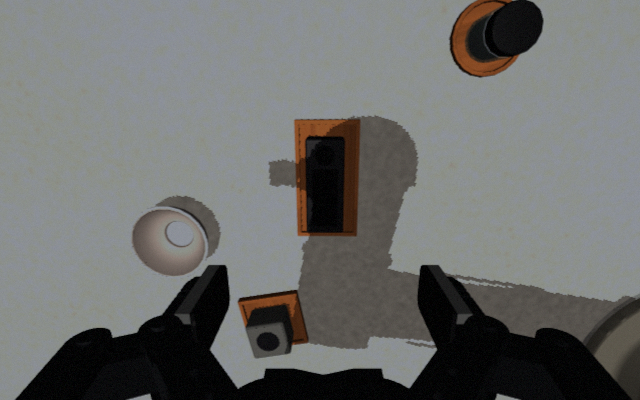

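View pics/scene1.png

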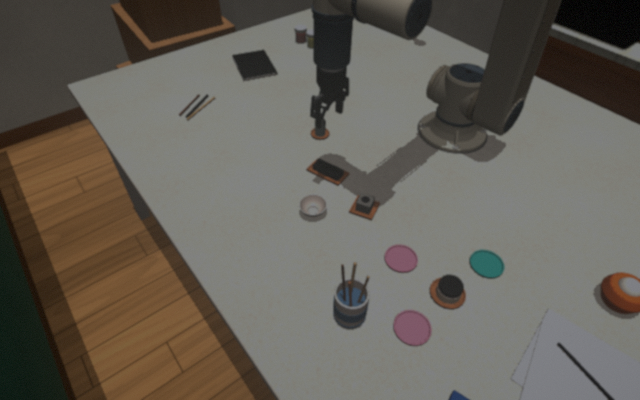

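All four things stand in their trays: stone at (325,185), inkwell at (270,330), slim jar at (500,35), wide jar at scene (450,290). The bowl and pot are where they were. My flatness fit took in finger points, so I'll redo it with a height filter, then hand in.

Run:
```python
from h import *
v=look('w14');P=v[3]
m=(np.hypot(P[...,0]-.4644,P[...,1]+.093)<.042)&(abs(P[...,2]-.026)<.005);q=P[m]
f=np.linalg.lstsq(np.c_[q[:,:2]-q[:,:2].mean(0),np.ones(len(q))],q[:,2],rcond=None)[0];print('slopes, height',f.round(4),len(q))
if max(abs(f[:2]))<.04: print(sign_off(),read_state()['t'])
```

```text
slopes, height [0.0018 0.0042 0.0261] 3223
the job is handed in; nothing more can be done
the job is handed in; nothing more can be done
```

All four pieces are in their trays, placed in the order asked (slim jar, wide jar, inkwell, stone) and handed in at about 31.5 s. `sign_off()` gave no verdict.

| Piece | Top height measured (expected), mm | Off tray centre | Alignment to tray |
|---|---|---|---|
| Slim jar | 55.8 (56) | about 2 mm | – |
| Wide jar | 43.8 (44) | about 2 mm | – |
| Square inkwell | 37.9 (38) | about 1 mm | within 1° |
| Ink stone | 26.0 (26) | about 3 mm | within 0.2° |

- **Stone:** it lies flat, with slopes under 0.5%. A first flatness fit failed because it took in gripper points; I repeated it with a height filter.
- **Bystanders:** the last scene picture shows the bowl and the pot in their original places. I judged this by eye and did not measure it.
- **Forces:** the highest wrist force at the end of any move was about 10 N. The gripper was open and well clear of everything when I handed in.

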